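# Press the worn bush out of a suspension link

## Robot

A 6-joint arm with a two-finger parallel gripper is mounted at the origin on the work surface. World frame = base frame: x ahead of the robot, y to its left, z up, the work surface at z = 0. Lengths are in m, angles in rad, forces in N, time in s.
With the tool pointing down it reaches from about 0.325 to 0.775 m from the base axis. Payload 5.5 kg.
Tool frame: the origin (TCP) lies between the finger pads; the fingertips stand 25 mm ahead of it and the grasp point (between the pads) lies 6 mm ahead of it; z points along the fingers, y is the direction in which the jaws open and shut (so a half turn about z gives the same grasp; the last joint's range is limited). The gripper opens to 88 mm and grips with 3 to 60 N. Pads are 20 mm wide; open, the fingers measure 115 mm over their backs; the gripper's body (75 mm by 178 mm) begins 61 mm behind the grasp point.
Start: joints at [1.134, 0.091, 1.231, -0, 1.82, -0.057], TCP at [0.222, 0.557, 0.248] pointing down, gripper open.
Joint ranges: [-2.87, 2.87], [-0.86, 2.18], [0.17, 2.46], [-1.51, 4.65], [0.06, 2.69], [-2.65, 2.65]. Speed limits (rad/s): [2.57, 2.57, 3.01, 3.14, 3.14, 3.14].

## Interface

Orientations are given as a 3x3 rotation matrix whose columns are the frame's x, y, z axes.
In Python, from rig import env gives the robot as it stands.
- The arm moves only by the tool arm_command, never from a script. Its argument "steps" is a list of rows, each a list of 5 numbers: the finger opening in mm, from 0 to 87.8, then the shift along the world's x, y, z in mm, then the turn about the world's z in degrees. A call has 1 to 5 rows; each row is the pose to reach, as a shift and turn from the pose commanded when the call began; what a row does not reach only later rows make up. A row lasts 1/12 s, in which the tool goes at most 41.7 mm and 7.16 degrees, less where a joint would pass 70% of its speed; a pose out of reach is approached as far as the arm can. A call with a gripper value outside its range is refused whole. The fingers move at their own pace and stop on an object; "grip_force" is the grip in N (left out, the last holds). Time passes only in rows, so rows that repeat a pose let the fingers close. It gives the time, the measured TCP pose, the force and the opening at its end, in the units of the state.
- env.state(): the state, without advancing time (a new reading comes with each control period).
- env.grab_frame(name): name is "scene" or "top" or "wrist"; returns a dict with "pixels" (420x560x3 uint8, red, green, blue), "fx", "fy", "cx", "cy" (pixels), "rvec" (rotation vector, rad) and "tvec" (3), from world to camera coordinates, as OpenCV has them; the wrist camera has in their place "mount" (4x4, takes a point from camera to tool coordinates, whose origin is the TCP and whose axes are the flange's). Camera axes: x right, y down, z forward; pixel columns grow to the right and rows downward; lengths in m; the calibration is good to about 2 mm. The wrist camera is an equidistant fisheye: a pixel r from the principal point sees the ray r / f radians off the axis. A picture is of the moment at which its call begins: read the wrist's pose just before it. There is no depth.
- env.sign_off(): hands the job in, once; it reports no verdict.
The state is a dict: "t": time; "joint_pos": joint angles; "qd": joint speeds; "joint_torque": joint torques, N m; "tcp_pos": TCP position; "ee_rot": TCP orientation; "wrist_force": force on the tool from outside, world axes, zero at the start; "wrist_torque": the same for the moment, N m; "finger_gap": finger opening in m.
Only numpy, scipy, OpenCV 4.12 (cv2) and the standard library are available. Lean on these libraries where they do the work, as an engineer would, in place of code of your own. Each camera call takes 0.05 s, during which the arm holds its last target.

## Task

One eye of the suspension link on the stand still has its worn bush in it. Take the middle-sized of the three drifts out of the rack, put its shank into that eye from above and push down until the drift's collar sits on the eye and the bush has come out underneath. Let go and leave the drift standing upright in the eye.

Things in the scene. Friction and masses are not known exactly. Their poses are not given: they have to be found in the camera images.
- drift_grip (a point): Right drift, z axis up: loose round aluminium tool, 0.2 kg. Handle 26 mm thick on top, then collar 58 mm wide, 8 mm thick, then shank 24 mm thick, 34 mm long. This point is on its axis, 35 mm above the collar's underside, 35 mm below the handle's top, 69 mm above the shank's foot. It stands in the rack, hanging by its collar, with the shank loose in a 46 mm hole; it lifts straight out.
- rack: Fixed plywood rack, origin under its middle at table height, y along its row of three holes 90 mm apart. Top 250 x 90 mm, 55 mm above the table. Besides the right drift it holds, in any order, two of the same height and collar: one with a 14 mm handle (its 12 mm shank slips through the bush), one with a 40 mm handle (its 42 mm shank is too thick for the eye).
- eye (a point): Centre of the upper mouth of the eye with the bush, z up. The steel link is fixed level on a grey stand (base 240 x 90 x 15 mm), pointing any way. Its two alike eyes, 150 mm apart, the other empty, are 60 mm outside, 28 mm long, bore 37 mm, open above and below, tops 75 mm above the table. A clamp strap midway between them, to 84 mm high, is the stand's highest part.
- bush (a joint): How far the bush is pushed down, m: 0 as fitted (starts 0 to 0.003), 0.032 at most. A steel and black rubber ring, 36 mm outside, 14 mm hole, 24 mm long; at 0 its top is 4 mm below the eye's top face. Tight: about 13 N moves it, and it stays where left. Clear of the bore from 0.024; at 0.030 when the drift's collar is down on the eye.

How it is judged:
On the way:
1. the drift is brought upright over the eye, with the bush still in its bore (horizontal distance between drift_grip and eye below 0.015 m and angle between drift_grip's own z axis and vertical below 0.2 rad and z of drift_grip in the frame of eye above 0.06 m and value of joint bush below 0.006 m), for 0.05 s.
At the end, for the whole second after the job is handed in: The bush has been pushed down more than 25 mm, clear of the bore; the middle-sized drift stands released in the eye, within 15 mm of its axis and 0.2 rad of upright, its collar within 5 mm of the eye's top face (horizontal distance between drift_grip and eye below 0.015 m and angle between drift_grip's own z axis and vertical below 0.2 rad and value of joint bush above 0.025 m and z of drift_grip in the frame of eye between 0.025 and 0.04 m); the robot touches nothing.
It also fails if it takes over 38 s, if anything falls off the work surface, if the arm or the gripper's body presses on something with over 40 N, if the wrist force passes 120 N, or if a joint passes its speed limit or range.

## Working session

There is one attempt and no reset: what is moved stays moved. The work goes in short steps, Python scripts to look and compute and a tool call to move; the robot and the scene stay as the last step left them, time stands still between calls to the robot, and variables do not carry over. Pictures are saved under pics/ and viewed, and the job is handed in when it is done.

Besides the shell and the picture viewer there is one more tool, called by a JSON object that holds its "method" and its "body". arm_command: Moves the arm, as the interface text tells. Its arguments: {"type":"object","properties":{"steps":{"type":"array"},"grip_force":{"type":"number"}},"required":["steps"]}

```bash
mkdir -p pics
python3 - <<'E'
from rig import env
import cv2,pickle
for n in ("scene","top","wrist"):
    s=env.state(); f=env.grab_frame(n); pickle.dump((s,f),open(f"pics/{n}0.pkl","wb"))
    cv2.imwrite(f"pics/{n}0.png",f["pixels"][:,:,::-1])
    print(n,{k:v for k,v in f.items() if k!="pixels"})
print(env.state())
E
```

```text
scene {'fx': 493.37513639450367, 'fy': 493.37513639450367, 'cx': 276.3962536740009, 'cy': 206.5717268544524, 'rvec': array([ 1.4595554 ,  1.92398107, -0.96869271]), 'tvec': array([ 0.12001232, -0.2337392 ,  1.38168551])}
top {'fx': 387.5877485137492, 'fy': 387.5877485137492, 'cx': 279.9876101896848, 'cy': 213.53292413799824, 'rvec': array([ 2.21127388, -2.18520418,  0.11042898]), 'tvec': array([0.01862255, 0.55257972, 0.75397627])}
wrist {'fx': 325.19226210127806, 'fy': 325.19226210127806, 'cx': 282.48382843955557, 'cy': 216.6080131044326, 'mount': array([[ 1.05580067e-03, -9.54438768e-01, -2.98404965e-01,
         8.38007358e-02],
       [ 9.99999363e-01,  1.12642043e-03, -6.46749487e-05,
        -4.20145788e-04],
       [ 3.97857726e-04, -2.98404707e-01,  9.54439350e-01,
        -1.36672568e-01],
       [ 0.00000000e+00,  0.00000000e+00,  0.00000000e+00,
         1.00000000e+00]])}
{'t': 0.15, 'joint_pos': array([ 1.13428282e+00,  9.16903329e-02,  1.23159350e+00, -5.30355730e-06,
        1.81982382e+00, -5.66876965e-02]), 'qd': array([ 0.00112412, -0.00317094, -0.00356328, -0.00075306, -0.00221908,
        0.00109989]), 'joint_torque': array([ 1.32103236e-03, -4.47048533e+01, -4.06904984e+01,  6.98638684e-02,
        2.75702745e-02, -8.10391907e-05]), 'tcp_pos': array([0.22237041, 0.55706505, 0.24677287]), 'ee_rot': array([[-9.28728723e-01,  3.70759431e-01, -6.35856979e-04],
       [ 3.70759967e-01,  9.28727708e-01, -1.37511232e-03],
       [ 8.07021350e-05, -1.51285662e-03, -9.99998852e-01]]), 'wrist_force': array([-0.03955829, -0.39645555,  0.59661664]), 'wrist_torque': array([0.01990915, 0.04946796, 0.05807217]), 'finger_gap': 0.08794747798878269}
```

View pics/scene0.png

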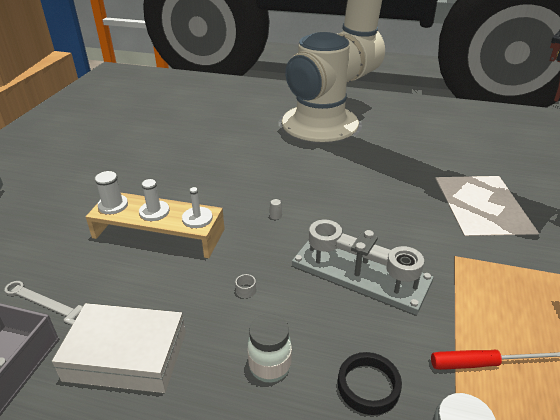

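View pics/top0.png

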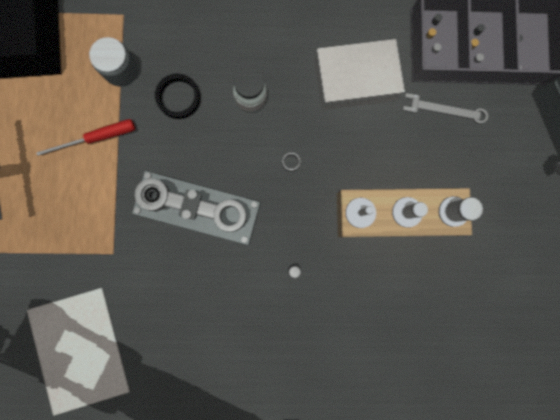

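View pics/wrist0.png

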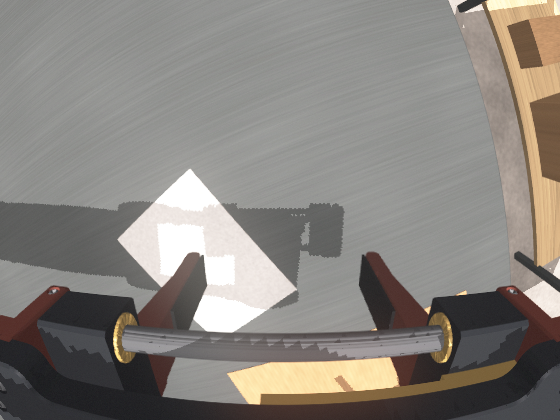

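The middle drift stands in the middle hole (scene ≈(150,200), top ≈(410,212)). The eye with the bush is at scene ≈(405,262) and top ≈(152,194). I'll enlarge both.

Run:
```python
import cv2,numpy as np
t=cv2.imread("pics/top0.png");s=cv2.imread("pics/scene0.png")
def c(im,x,y,w,h,k=5): return cv2.resize(im[y:y+h,x:x+w],None,fx=k,fy=k,interpolation=cv2.INTER_CUBIC)
cv2.imwrite("pics/c1.png",np.hstack([c(t,120,160,75,75),c(t,375,175,75,75)]))
cv2.imwrite("pics/c2.png",np.hstack([c(s,370,225,75,75),c(s,120,165,75,75)]))
```

```text
(no output)
```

View pics/c1.png

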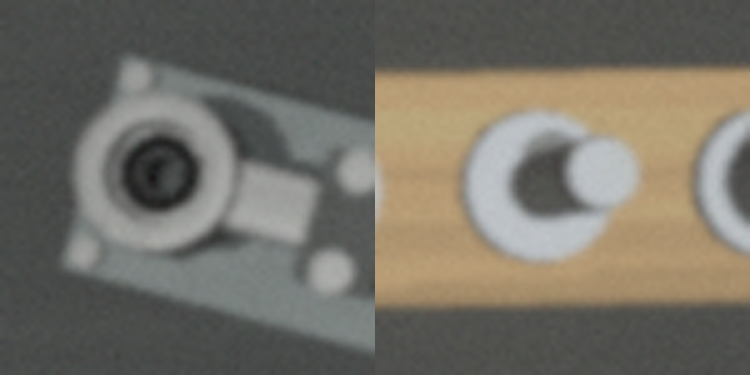

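View pics/c2.png

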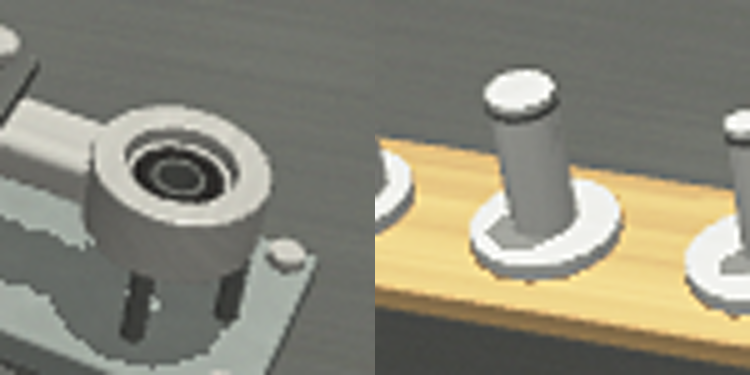

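```bash
cat > h.py <<'E'
import numpy as np,cv2
def ray(f,u,v):
    R=cv2.Rodrigues(f["rvec"])[0]; o=-R.T@f["tvec"]
    return o,R.T@np.array([(u-f["cx"])/f["fx"],(v-f["cy"])/f["fy"],1])
def atz(f,u,v,z):
    o,d=ray(f,u,v); return o+d*(z-o[2])/d[2]
E
python3 - <<'E'
import pickle,numpy as np
from h import *
T=pickle.load(open("pics/top0.pkl","rb"))[1];S=pickle.load(open("pics/scene0.pkl","rb"))[1]
np.set_printoptions(precision=4,suppress=True)
print("eye",atz(T,151,194.4,.075),atz(S,406.4,258,.075))
print("otherEye",atz(T,230,215.5,.075))
print("handle",atz(T,420.6,209.6,.125),atz(S,149.2,183,.125))
print("collar",atz(T,408.6,212,.063))
a,b=atz(T,343,214,.055),atz(T,470.5,211.5,.055);print("rack",a,b)
print(atz(T,362,213,.063), atz(T,455,212,.063))
E
```

```text
eye [0.5806 0.2647 0.075 ] [0.5829 0.2686 0.075 ]
otherEye [0.5435 0.1189 0.075 ]
handle [ 0.5547 -0.2169  0.125 ] [ 0.5578 -0.2134  0.125 ]
collar [ 0.5553 -0.2183  0.063 ]
rack [ 0.5504 -0.0944  0.055 ] [ 0.5584 -0.3421  0.055 ]
[ 0.5522 -0.1291  0.063 ] [ 0.5564 -0.3078  0.063 ]
```

{"method": "arm_command", "body": {"steps": [[87,16,-37,0,-7],[87,32,-75,0,-14],[87,48,-112,0,-21],[87,64,-149,0,-28],[87,80,-186,0,-35]]}}

```text
t: 0.57
tcp_pos: [0.3026, 0.3695, 0.2472]
ee_rot: [[-0.544, 0.839, -0.0], [0.839, 0.544, -0.0], [-0.0, -0.0, -1.0]]
wrist_force: [0.5, 0.2, 1.2]
finger_gap: 0.0872
```

{"method": "arm_command", "body": {"steps": [[87,16,-37,0,-7],[87,32,-75,0,-14],[87,48,-112,0,-21],[87,64,-149,0,-28],[87,80,-186,0,-33]]}}

```text
t: 0.98
tcp_pos: [0.3826, 0.1834, 0.2475]
ee_rot: [[0.002, 1.0, 0.0], [1.0, -0.002, 0.0], [0.0, 0.0, -1.0]]
wrist_force: [0.7, 0.2, 0.8]
finger_gap: 0.087
```

{"method": "arm_command", "body": {"steps": [[87,16,-37,0,0],[87,32,-75,0,0],[87,48,-112,0,0],[87,64,-149,0,0],[87,80,-186,0,0]]}}

```text
t: 1.4
tcp_pos: [0.4627, -0.0028, 0.2476]
ee_rot: [[-0.004, 1.0, 0.0], [1.0, 0.004, 0.0], [0.0, 0.0, -1.0]]
wrist_force: [1.1, 0.7, -0.2]
finger_gap: 0.087
```

{"method": "arm_command", "body": {"steps": [[87,16,-37,0,0],[87,32,-75,0,0],[87,48,-112,0,0],[87,64,-149,0,0],[87,80,-186,0,0]]}}

```text
t: 1.82
tcp_pos: [0.5427, -0.1888, 0.2472]
ee_rot: [[-0.004, 1.0, -0.0], [1.0, 0.004, 0.0], [0.0, -0.0, -1.0]]
wrist_force: [0.2, 0.9, 0.6]
finger_gap: 0.0869
```

{"method": "arm_command", "body": {"steps": [[87,13,-27,0,0],[87,13,-27,-30,0],[87,13,-27,-50,0],[87,13,-27,-50,0]]}}

```text
t: 2.15
tcp_pos: [0.5538, -0.2138, 0.1913]
ee_rot: [[-0.003, 1.0, -0.009], [1.0, 0.003, 0.004], [0.004, -0.009, -1.0]]
wrist_force: [-0.5, -0.4, -0.1]
finger_gap: 0.087
```

Run:
```python
from rig import env
import cv2,pickle
for n in ("wrist",):
    s=env.state(); f=env.grab_frame(n); pickle.dump((s,f),open(f"pics/{n}1.pkl","wb"))
    cv2.imwrite(f"pics/{n}1.png",f["pixels"][:,:,::-1])
print(s["tcp_pos"])
```

```text
[ 0.55376517 -0.21378312  0.19133144]
```

View pics/wrist1.png

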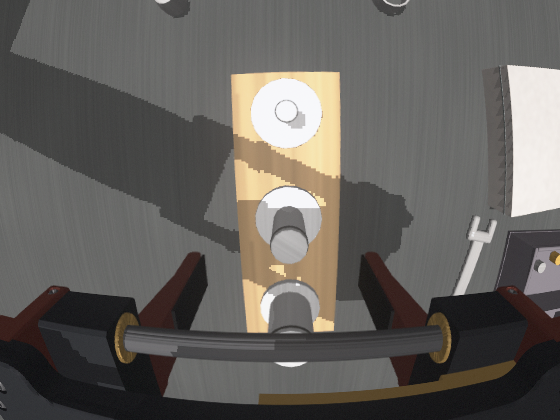

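The middle drift's handle top is centred at ≈(290,245) between the open fingers, and its collar is at ≈(288,217). I'll compute the position from these.

```bash
cat >> h.py <<'E'
def wz(s,f,u,v,z):
    x,y=(u-f["cx"]),(v-f["cy"]);r=np.hypot(x,y);th=r/f["fx"]
    d=np.array([np.sin(th)*x/r,np.sin(th)*y/r,np.cos(th)])
    M=f["mount"];R=s["ee_rot"]
    d=R@M[:3,:3]@d;o=s["tcp_pos"]+R@M[:3,3]
    return o+d*(z-o[2])/d[2]
E
python3 - <<'E'
import pickle
from h import *
from rig import env
s,f=pickle.load(open("pics/wrist1.pkl","rb"))
print(wz(s,f,290,245,.125),wz(s,f,288.5,218,.063),wz(s,f,286.5,111,.125),wz(s,f,286.5,113,.063))
print(env.state()["tcp_pos"])
E
```

```text
[ 0.55681707 -0.21460298  0.125     ] [ 0.5563302  -0.21496127  0.063     ] [ 0.5538647  -0.12666399  0.125     ] [ 0.55405485 -0.12673022  0.063     ]
[ 0.55423112 -0.21348694  0.19421739]
```

{"method": "arm_command", "body": {"steps": [[87,1,1,-30,0],[87,1,1,-60,0],[87,1,1,-82,0],[87,1,1,-91,0],[87,1,1,-91,0]]}}

```text
t: 2.62
tcp_pos: [0.5557, -0.212, 0.1054]
ee_rot: [[-0.005, 1.0, -0.003], [1.0, 0.005, 0.001], [0.001, -0.003, -1.0]]
wrist_force: [0.2, -0.1, -0.4]
finger_gap: 0.087
```

{"method": "arm_command", "body": {"steps": [[10,0,0,0,0],[10,0,0,0,0],[10,0,0,0,0],[10,0,0,0,0],[10,0,0,0,0]], "grip_force": 50}}

```text
t: 3.03
tcp_pos: [0.5569, -0.2129, 0.1079]
ee_rot: [[-0.004, 1.0, 0.002], [1.0, 0.004, -0.001], [-0.001, 0.002, -1.0]]
wrist_force: [0.4, 0.2, -0.7]
finger_gap: 0.0572
```

{"method": "arm_command", "body": {"steps": [[10,0,0,0,0],[10,0,0,0,0],[10,0,0,0,0],[10,0,0,0,0],[10,0,0,0,0]]}}

```text
t: 3.45
tcp_pos: [0.5565, -0.2127, 0.1066]
ee_rot: [[-0.004, 1.0, 0.0], [1.0, 0.004, 0.0], [0.0, 0.0, -1.0]]
wrist_force: [1.4, -0.5, -0.1]
finger_gap: 0.0251
```

Gripped (gap about 25 mm). Lifting.

{"method": "arm_command", "body": {"steps": [[10,0,0,20,0],[10,0,0,50,0],[10,0,0,80,0],[10,0,0,100,0],[10,0,0,100,0]]}}

```text
t: 3.87
tcp_pos: [0.5579, -0.2134, 0.2123]
ee_rot: [[-0.004, 1.0, 0.008], [1.0, 0.004, -0.003], [-0.003, 0.008, -1.0]]
wrist_force: [0.7, 0.2, -1.1]
finger_gap: 0.0255
```

Run:
```python
from rig import env
import cv2,pickle
for n in ("scene","wrist"):
    s=env.state(); f=env.grab_frame(n); pickle.dump((s,f),open(f"pics/{n}2.pkl","wb"))
    cv2.imwrite(f"pics/{n}2.png",f["pixels"][:,:,::-1])
print(s["tcp_pos"],s["finger_gap"],s["wrist_force"])
```

```text
[ 0.55735778 -0.21313139  0.20907627] 0.025367256881459473 [-0.13962821 -0.85046851 -2.06274212]
```

View pics/scene2.png

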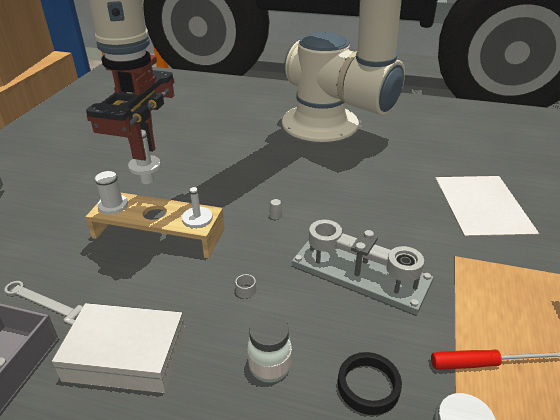

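View pics/wrist2.png

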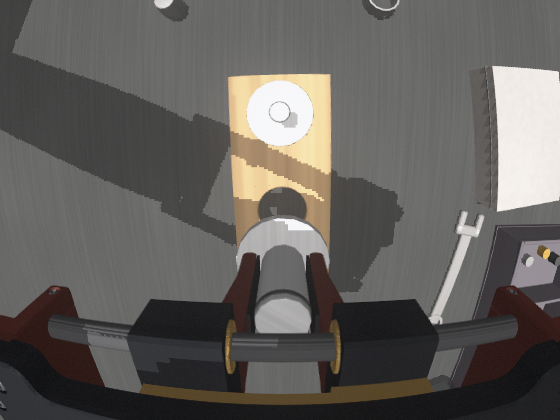

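The drift came out upright. The middle rack hole at scene ≈(155,212) is empty. Moving over the eye.

{"method": "arm_command", "body": {"steps": [[10,2,30,0,0],[10,4,70,0,0],[10,6,110,0,0],[10,8,150,0,0],[10,10,190,0,0]]}}

```text
t: 4.38
tcp_pos: [0.5652, -0.0211, 0.2031]
ee_rot: [[-0.003, 1.0, -0.005], [1.0, 0.003, 0.001], [0.001, -0.005, -1.0]]
wrist_force: [0.7, -0.4, -1.2]
finger_gap: 0.0251
```

{"method": "arm_command", "body": {"steps": [[10,2,40,0,0],[10,4,80,0,0],[10,6,120,0,0],[10,8,160,0,0],[10,10,200,0,0]]}}

```text
t: 4.8
tcp_pos: [0.5752, 0.179, 0.2031]
ee_rot: [[-0.004, 1.0, -0.005], [1.0, 0.004, -0.001], [-0.001, -0.005, -1.0]]
wrist_force: [1.0, 0.0, -0.4]
finger_gap: 0.0254
```

{"method": "arm_command", "body": {"steps": [[10,2,40,0,0],[10,4,70,0,0],[10,5,91,0,0],[10,5,91,0,0],[10,5,91,0,0]]}}

```text
t: 5.22
tcp_pos: [0.5804, 0.2689, 0.203]
ee_rot: [[-0.006, 1.0, -0.005], [1.0, 0.006, -0.002], [-0.002, -0.005, -1.0]]
wrist_force: [0.7, -0.4, -2.0]
finger_gap: 0.0253
```

Run:
```python
from rig import env
import cv2,pickle
for n in ("scene","top","wrist"):
    s=env.state(); f=env.grab_frame(n); pickle.dump((s,f),open(f"pics/{n}3.pkl","wb"))
    cv2.imwrite(f"pics/{n}3.png",f["pixels"][:,:,::-1])
print(s["tcp_pos"],s["finger_gap"],s["wrist_force"])
```

```text
[0.58106948 0.26719695 0.2045078 ] 0.025766197272026406 [ 0.34363814 -0.84555148 -1.10715612]
```

View pics/scene3.png

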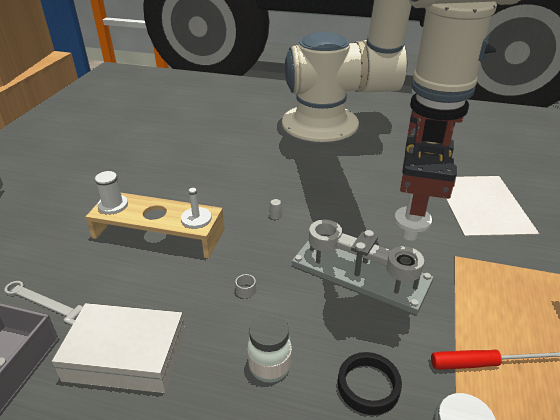

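View pics/wrist3.png

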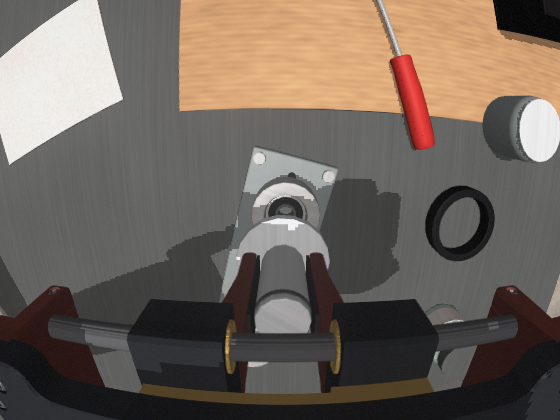

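The collar sits just below the eye in the wrist view, with the eye at ≈(286,208). I'll overlay the predicted circles to check alignment.

```bash
cat >> h.py <<'E'
def wproj(s,f,P):
    M=f["mount"];R=s["ee_rot"]
    c=(((np.atleast_2d(P)-s["tcp_pos"])@R)-M[:3,3])@M[:3,:3]
    th=np.arctan2(np.hypot(c[:,0],c[:,1]),c[:,2]);ph=np.arctan2(c[:,1],c[:,0])
    return np.c_[f["cx"]+f["fx"]*th*np.cos(ph),f["cy"]+f["fx"]*th*np.sin(ph)]
def circ(x,y,z,r):
    a=np.linspace(0,2*np.pi,90);return np.c_[x+r*np.cos(a),y+r*np.sin(a),z+0*a]
E
python3 - <<'E'
import pickle
from h import *
s,f=pickle.load(open("pics/wrist3.pkl","rb"))
im=f["pixels"][:,:,::-1].copy();k=5;x0,y0=220,150
c=cv2.resize(im[y0:y0+110,x0:x0+140],None,fx=k,fy=k,interpolation=cv2.INTER_CUBIC)
def d(P,col):
    q=((wproj(s,f,P)-[x0,y0]+.5)*k).astype(np.int32);cv2.polylines(c,[q],True,col,1)
e=(.582,.2666)
d(circ(*e,.075,.030),(0,0,255));d(circ(*e,.075,.0185),(0,255,0))
t=s["tcp_pos"]; d(circ(t[0],t[1]-.0017,t[2]-.016-.027,.029),(255,0,0))
cv2.imwrite("pics/c3.png",c)
E
```

```text
(no output)
```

View pics/c3.png

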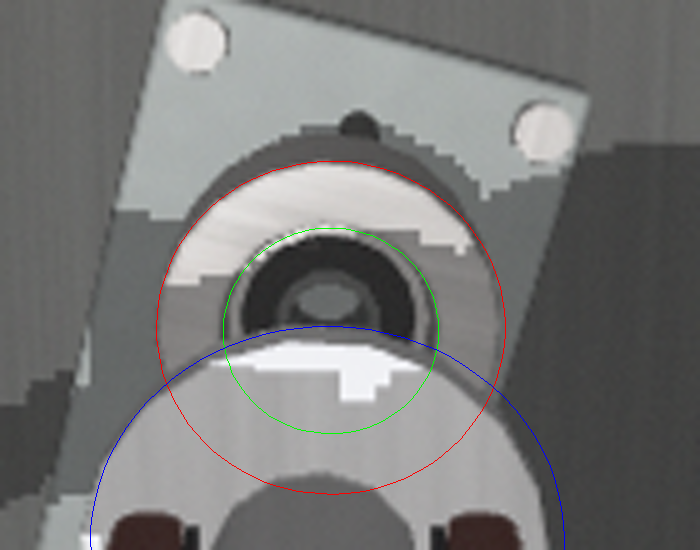

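The eye prediction fits to within a pixel. The collar is about 1 mm short in y and 0.7 mm short in x. I'll nudge it and descend.

{"method": "arm_command", "body": {"steps": [[10,1,1.5,-12,0],[10,1,1.5,-25,0],[10,1,1.5,-36,0],[10,1,1.5,-44,0],[10,1,1.5,-44,0]]}}

```text
t: 5.78
tcp_pos: [0.5813, 0.2689, 0.1587]
ee_rot: [[-0.004, 1.0, -0.005], [1.0, 0.004, -0.002], [-0.002, -0.005, -1.0]]
wrist_force: [-0.1, -0.6, -2.2]
finger_gap: 0.0251
```

{"method": "arm_command", "body": {"steps": [[10,0,0,-4,0],[10,0,0,-8,0],[10,0,0,-12,0],[10,0,0,-16,0],[10,0,0,-18,0]]}}

```text
t: 6.2
tcp_pos: [0.5828, 0.2699, 0.148]
ee_rot: [[-0.004, 1.0, 0.003], [1.0, 0.004, 0.001], [0.001, 0.003, -1.0]]
wrist_force: [-3.7, -1.6, 11.0]
finger_gap: 0.0252
```

{"method": "arm_command", "body": {"steps": [[10,0,0,-4,0],[10,0,0,-8,0],[10,0,0,-11,0],[10,0,0,-14,0],[10,0,0,-16,0]]}}

```text
t: 6.62
tcp_pos: [0.5828, 0.27, 0.1323]
ee_rot: [[-0.004, 1.0, 0.003], [1.0, 0.004, 0.001], [0.001, 0.003, -1.0]]
wrist_force: [-4.7, -1.6, 9.7]
finger_gap: 0.0253
```

{"method": "arm_command", "body": {"steps": [[10,0,0,-2,0],[10,0,0,-4,0],[10,0,0,-5,0],[10,0,0,-5,0]]}}

```text
t: 6.95
tcp_pos: [0.5828, 0.27, 0.1271]
ee_rot: [[-0.004, 1.0, 0.003], [1.0, 0.004, 0.001], [0.001, 0.003, -1.0]]
wrist_force: [-2.9, -1.8, 8.5]
finger_gap: 0.0252
```

{"method": "arm_command", "body": {"steps": [[10,0,0,-1,0],[10,0,0,-2,0],[10,0,0,-3,0],[10,0,0,-3,0]]}}

```text
t: 7.28
tcp_pos: [0.5829, 0.27, 0.1266]
ee_rot: [[-0.004, 1.0, 0.005], [1.0, 0.004, 0.002], [0.002, 0.005, -1.0]]
wrist_force: [-7.2, -2.5, 17.9]
finger_gap: 0.0252
```

Run:
```python
from rig import env
import cv2,pickle
s=env.state(); f=env.grab_frame("scene")
cv2.imwrite("pics/s4.png",cv2.resize(f["pixels"][180:320,330:470,::-1],None,fx=4,fy=4,interpolation=cv2.INTER_CUBIC))
print(s["tcp_pos"],s["finger_gap"],s["wrist_force"])
```

```text
[0.58289616 0.27000882 0.12656645] 0.025157909190126778 [-7.18652674 -2.51850715 17.85784535]
```

View pics/s4.png

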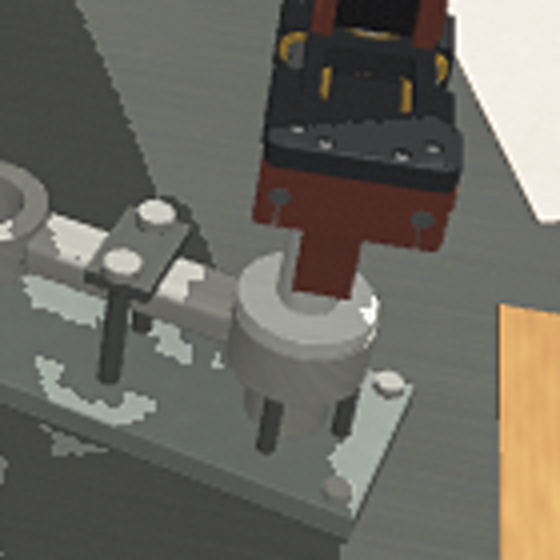

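The collar is down on the eye: motion stopped at TCP z 0.1266 while the force rose, and the bush shows below the eye. I'll relieve the load and release.

{"method": "arm_command", "body": {"steps": [[10,0,0,3,0],[10,0,0,4,0],[10,0,0,4,0]]}}

```text
t: 7.58
tcp_pos: [0.5832, 0.2701, 0.1266]
ee_rot: [[-0.004, 1.0, 0.003], [1.0, 0.004, 0.001], [0.001, 0.003, -1.0]]
wrist_force: [0.3, -0.3, 6.6]
finger_gap: 0.0255
```

{"method": "arm_command", "body": {"steps": [[40,0,0,0,0],[60,0,0,0,0],[60,0,0,0,0],[60,0,0,0,0],[60,0,0,0,0]]}}

```text
t: 8.0
tcp_pos: [0.5823, 0.2697, 0.124]
ee_rot: [[-0.004, 1.0, -0.001], [1.0, 0.004, -0.0], [-0.0, -0.001, -1.0]]
wrist_force: [-0.1, 0.2, -0.5]
finger_gap: 0.0553
```

{"method": "arm_command", "body": {"steps": [[60,0,0,0,0],[60,0,0,10,0],[60,0,0,30,0],[60,0,0,60,0],[60,0,0,90,0]]}}

```text
t: 8.42
tcp_pos: [0.5819, 0.2695, 0.2153]
ee_rot: [[-0.004, 1.0, -0.002], [1.0, 0.004, -0.001], [-0.001, -0.002, -1.0]]
wrist_force: [1.1, 0.2, -0.1]
finger_gap: 0.06
```

{"method": "arm_command", "body": {"steps": [[60,-20,-20,30,0],[60,-50,-50,50,0],[60,-70,-80,60,0],[60,-80,-110,60,0],[60,-80,-110,60,0]]}}

```text
t: 8.83
tcp_pos: [0.5013, 0.1561, 0.2785]
ee_rot: [[-0.001, 1.0, 0.005], [1.0, 0.001, -0.001], [-0.001, 0.005, -1.0]]
wrist_force: [-0.9, -0.2, 0.4]
finger_gap: 0.06
```

Run:
```python
from rig import env
import cv2,pickle
from h import *
fs=env.grab_frame("scene");ft=env.grab_frame("top")
pickle.dump((fs,ft),open("pics/5.pkl","wb"))
a=cv2.resize(fs["pixels"][200:310,340:450,::-1],None,fx=3.6,fy=3.6,interpolation=cv2.INTER_CUBIC)
b=cv2.resize(ft["pixels"][140:250,100:210,::-1],None,fx=3.6,fy=3.6,interpolation=cv2.INTER_CUBIC)
cv2.imwrite("pics/s5.png",np.hstack([a,b]))
s=env.state();print(s["tcp_pos"],s["finger_gap"],s["wrist_force"],s["t"])
```

```text
[0.50232994 0.15901949 0.27621298] 0.059821334118919656 [ 0.10074028  0.08336596 -0.65746611] 8.9333
```

View pics/s5.png

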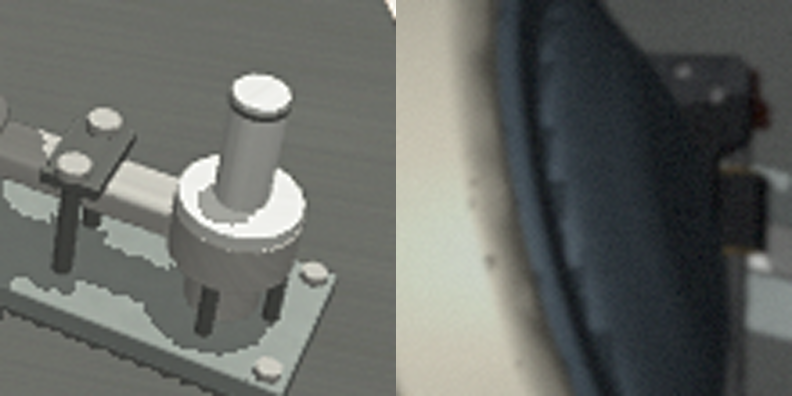

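Run:
```python
import pickle
from h import *
from rig import env
fs=pickle.load(open("pics/5.pkl","rb"))[0]
print(atz(fs,412.8,226.4,.145),atz(fs,407.2,254.2,.083))
print(env.sign_off())
```

```text
[0.58493553 0.26843958 0.145     ] [0.58222783 0.26869763 0.083     ]
the job is handed in; nothing more can be done
None
```

The job is done and handed in, with the robot clock at about 9 s of the 38 s allowed; no verdict came back. I took the middle-sized drift out of the rack's middle hole, lowered it into the bushed eye and pushed until the collar seated, then let go and moved the arm clear.

**Seating:** motion stopped at TCP z 0.1266 m, within about 1 mm of the height expected for a seated collar. The upward force on the tool then rose to about 18 N, against about 10 N while the bush was sliding. The scene picture shows the collar on the eye's top face and the bush out underneath.

**Position and tilt:** after release, the scene camera puts the collar at (0.582, 0.269) and the handle top at (0.585, 0.268). The same camera put the eye at (0.583, 0.269). That is about 1 mm off axis and about 0.04 rad of tilt, within the 15 mm and 0.2 rad limits.

**Checks that failed or disagreed:**
- The last top-camera view was blocked by the arm, so the final check rests on the scene camera alone.
- The top and scene cameras disagreed by about 4 mm on absolute positions. Their drift-to-eye offset agreed to within 1 mm, and an overlay on the wrist picture confirmed the eye's position.

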